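# Strip the dough guide and hang it on the drying pins

## Robot

A 6-joint arm with a two-finger parallel gripper is mounted at the origin on the work surface. World frame = base frame: x ahead of the robot, y to its left, z up, the work surface at z = 0. Lengths are in mm, angles in degrees, forces in N, time in s.
With the tool pointing down it reaches from about 300 to 775 mm from the base axis. Payload 14.6 kg.
Tool frame: the origin (TCP) lies on the centre line of the jaws, within the pads' length; the fingertips stand 17 mm ahead of it and the grasp point (between the pads) lies 2 mm behind it (finger_overhang is the distance from the TCP to the fingertips, in mm); z points along the fingers, y is the line along which they close (so a half turn about z gives the same grasp; the last joint's range is limited). The gripper opens to 85 mm and grips with 20 to 120 N. Pads are 22 mm wide; open, the fingers measure 114 mm over their backs; the gripper's body (76 mm by 85 mm) begins 54 mm behind the grasp point. The pads swing forward as they close: fully open they stand 13 mm farther back than shut.
Start: joints at [-78.129, 17.183, 87.147, -0, 75.671, -3.816], TCP at [148.709, -529.505, 248.281] pointing down, gripper open.
Joint ranges: [-173.82, 173.82], [-45.26, 126.66], [13.44, 144.39], [-59.66, 239.66], [0, 175.72], [-146.38, 146.38]. Speed limits (degrees/s): [127.2, 127.2, 147.25, 180, 180, 180].

## Interface

Orientations are given as a 3x3 rotation matrix whose columns are the frame's x, y, z axes.
In Python, from plant import * gives the robot as it stands.
- The arm moves only by the tool apply_moves, never from a script. Its argument "rows" is a list that holds one entry, the list of rows, each a list of 6 numbers: the shift along the tool's x, y, z in mm, then the turn, a rotation vector about the tool's x, y, z in rad. In form: [[[x, y, z, ax, ay, az], ...]]. A call has exactly 8 rows; each row shifts and turns the commanded pose from where the row before left it, along the tool's axes as they then stand; what a row does not reach is not made up. A row lasts 1/8 s, in which the tool goes at most 62.5 mm and 10.7 degrees, less where a joint would pass 70% of its speed; a pose out of reach is approached as far as the arm can. A call with a gripper value outside its range is refused whole. "claw" is the opening, from 0 (shut) to 1 (fully open), set as the call begins (left out, the last holds). The fingers move at their own pace and stop on an object; "force" is the grip in N (left out, the last holds). Time passes only in rows, so rows that do not move let the fingers close, or fill a call up. It gives the time, the measured TCP pose, the force, the opening and the grip force at its end, in the units of the state.
- get_state(): the state, without advancing time (a new reading comes with each control period).
- grab_frame(name): name is "side" or "top" or "wrist"; returns a dict with "img" (400x640x3 uint8, red, green, blue), "fx", "fy", "cx", "cy" (pixels), "cam_to_world" (4x4, takes a point from camera to world coordinates); the wrist camera has in their place "hand_eye" (4x4, takes a point from camera to tool coordinates, whose origin is the TCP and whose axes are the flange's). Camera axes: x right, y down, z forward; pixel columns grow to the right and rows downward; lengths in mm; the calibration is good to about 2 mm. The wrist camera is an equidistant fisheye: a pixel r from the principal point sees the ray r / f radians off the axis. A picture is of the moment at which its call begins: read the wrist's pose just before it. There is no depth.
- sign_off(): hands the job in; it is judged then, once.
The state is a dict: "time_s": time; "joint_positions": joint angles; "joint_vel": joint speeds; "effort": joint torques, N m; "tcp_pos": TCP position; "tool_rot": TCP orientation; "ft_force": force on the tool from outside, world axes, zero at the start; "ft_torque": the same for the moment, N m; "gripper_width": finger opening in mm; "finger_force": force on a finger pad.
Only numpy, scipy, OpenCV 4.12 (cv2) and the standard library are available. Lean on these libraries where they do the work, as an engineer would, in place of code of your own. Each camera call takes 0.05 s, during which the arm holds its last target. There are 200 camera calls.

## Task

Take the blue dough guide off the feed bed for drying: slide it along its T-slot to the open end and lift it out there. Lay it flat on its broad side on the green cutting board and let go of it, then take it by its long edges and hang it on the drying stand with both holes over the two pins, fully down on the black shoulders and let go. Leave the timer, the bench scraper, the jar and the pastry brush where they are.

Things in the scene. Friction and masses are not known exactly. Their poses are not given: they have to be found in the camera images.
- guide_mid (a point): Centre of the loose blue plastic dough guide, 0.17 kg, 160 mm long (x), 24 thick (y), 56 high (z -28 to +28, z up while in the slot); alike both ways round. Fence: plain bar 160 x 24 mm, z -8 to +28. Below it a T-foot only 60 mm long in x, centred: neck 10 mm thick, z -18 to -8, flange 24 mm thick, z -28 to -18. Lies flat (24 mm high) on either side; upright it topples when leaned 20 degrees.
- guide_holes (a point): Point midway between the guide's two holes, 10 mm above guide_mid in the guide's z, same axes. The round 14 mm holes go through the fence along y at x = +50 and -50 mm.
- slot_end (a point): On the fixed aluminium feed bed (340 x 120 mm): point on the T-slot's floor, 22 mm above the table, on its centreline, where the lips end. x along the slot, outwards through the open end, z up. From x = 0 to +90 mm the floor is bare: the guide comes up once its foot is wholly past the lips (guide_mid at x over 30 mm). At the start guide_mid is at x -110 to -50 mm; plain friction.
- slot_lips (a point): Middle of the lipped part of the T-slot, on its floor, same axes as slot_end: lips from x = -105 to +105 mm, undersides 12 mm and tops 19 mm above the floor, gap between lips 14 mm, channel under them 29 mm wide; they hold the flange down. White roller head across the closed end, x -145 to -105 mm, up to 68 mm above the floor.
- board_top (a point): Middle of the top of the fixed green cutting board, 230 mm (x, away from the robot more or less) x 200 mm (y), top face 15 mm above the table; z up.
- stand_mid (a point): Fixed drying stand: point midway between its two upright steel pins, level with the tops of the black shoulders that carry the guide, 30 mm above the table; z up. Pins at x = +50 and -50 mm, 9 mm thick, 36 mm high, tapered tips. Shoulders 26 mm wide, 18 high, on a base 190 x 70 x 12 mm. With the guide home guide_holes is 12 mm above here; its foot may point to either side.
- timer: white kitchen timer, 70 x 30 x 55 mm, loose, stands beside the drying stand; leave alone; origin under its centre
- scraper: steel bench scraper with wooden handle, 120 x 76 x 22 mm, loose, lies beside the drying stand; leave alone; origin under its centre
- jar: glass jar with steel cap, 72 mm wide, 110 mm high, loose, beyond the cutting board; leave alone; origin under its centre
- brush: pastry brush, about 190 mm long, loose, lies on the robot's side of the cutting board; leave alone; origin underneath
Things that resemble listed ones, but are neither listed nor needed, are in the scene too. There is more than one size of the part that bears guide_mid; the job needs the middle-sized.

How it is judged:
By the outcome, as a careful person would: the job done as asked, in the order asked, and still so for the second after the job is handed in, with the robot touching nothing.
It also fails if it takes over 72 s, if anything falls off the work surface, if the arm or the gripper's body presses on something with over 40 N, if the wrist force passes 120 N, or if a joint passes its speed limit or range.

## Working session

There is one attempt and no reset: what is moved stays moved. The work goes in short steps, Python scripts to look and compute and a tool call to move; the robot and the scene stay as the last step left them, time stands still between calls to the robot, and variables do not carry over. Pictures are saved under pics/ and viewed, at most 11 in all, crops included, and the job is handed in when it is done.

Besides the shell and the picture viewer there is one more tool, called after "Call:" by a JSON object that holds its "name" and its "arguments". apply_moves: Moves the arm, as the interface text tells. Its arguments: {"type":"object","properties":{"rows":{"type":"array"},"claw":{"type":"number"},"force":{"type":"number"}},"required":["rows"]}

```bash
ls; mkdir -p pics
cat > h.py <<'E'
from plant import *
import numpy as np, cv2
def save(n,f): 
    cv2.imwrite(f'pics/{n}.png', f['img'][:,:,::-1])
def ray(f,u,v):
    T=np.array(f['cam_to_world']); d=T[:3,:3]@np.array([(u-f['cx'])/f['fx'],(v-f['cy'])/f['fy'],1]); return T[:3,3],d
def onz(f,u,v,z):
    o,d=ray(f,u,v); return o+d*(z-o[2])/d[2]
def proj(f,p):
    T=np.linalg.inv(np.array(f['cam_to_world'])); q=T[:3,:3]@p+T[:3,3]; return f['fx']*q[0]/q[2]+f['cx'],f['fy']*q[1]/q[2]+f['cy']
def wray(f,s,u,v):
    H=np.array(f['hand_eye']); x=(u-f['cx'])/f['fx'];y=(v-f['cy'])/f['fy']; r=np.hypot(x,y)+1e-12
    d=np.array([np.sin(r)*x/r,np.sin(r)*y/r,np.cos(r)]); R=np.array(s['tool_rot']);t=np.array(s['tcp_pos'])
    return R@H[:3,3]+t, R@H[:3,:3]@d
def wonz(f,s,u,v,z):
    o,d=wray(f,s,u,v); return o+d*(z-o[2])/d[2]
def wproj(f,s,p):
    H=np.linalg.inv(np.array(f['hand_eye']));R=np.array(s['tool_rot']);t=np.array(s['tcp_pos'])
    q=R.T@(np.array(p)-t);q=H[:3,:3]@q+H[:3,3]; n=np.hypot(q[0],q[1]);r=np.arctan2(n,q[2])
    return f['cx']+f['fx']*r*q[0]/n, f['cy']+f['fy']*r*q[1]/n
E
python3 - <<'E'
from h import *
s=get_state(); print({k:np.round(v,2).tolist() for k,v in s.items()})
F={n:grab_frame(n) for n in('top','side')}
a=cv2.vconcat([F['top']['img'],F['side']['img']])
for n in F: save(n+'0',F[n]); print(n,F[n]['fx'],np.round(F[n]['cam_to_world'],3).tolist())
E
```

```text
pics
{'time_s': 0.0, 'joint_positions': [-78.13, 17.22, 87.18, 0.0, 75.67, -3.82], 'joint_vel': [-0.03, -0.09, -0.02, 0.09, 0.0, -0.07], 'effort': [-0.0, -54.35, -36.18, -0.0, 0.0, 0.0], 'tcp_pos': [148.68, -529.28, 247.67], 'tool_rot': [[0.96, 0.27, -0.0], [0.27, -0.96, 0.0], [0.0, -0.0, -1.0]], 'ft_force': [-0.03, -0.02, 0.29], 'ft_torque': [-0.04, -0.02, -0.02], 'finger_force': 0.0, 'gripper_width': 85.1}
top 511.4220545020566 [[-0.003, -0.99, 0.138, 392.098], [-1.0, 0.004, 0.009, -8.45], [-0.009, -0.138, -0.99, 1349.107], [0.0, 0.0, 0.0, 1.0]]
side 401.28222673285126 [[-0.899, -0.254, 0.357, 237.326], [-0.438, 0.492, -0.753, 700.998], [0.016, -0.833, -0.553, 575.977], [0.0, 0.0, 0.0, 1.0]]
```

View pics/top0.png

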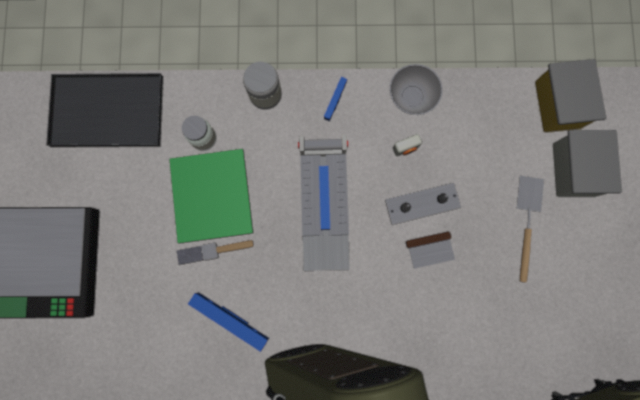

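View pics/side0.png

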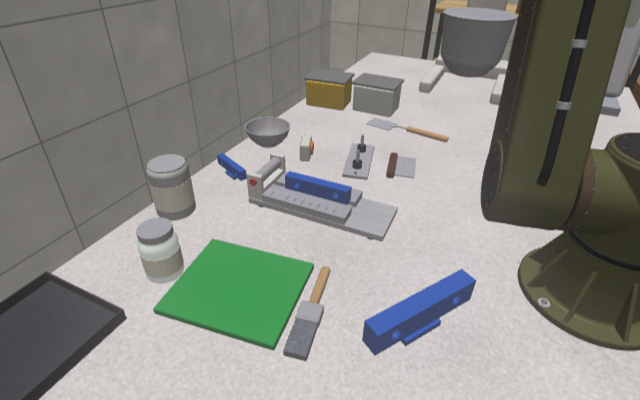

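Top view: three blue bars. A small one at (335,98) is loose on the table, one at (325,198) is in the slot, and a large one at (228,322) is loose on the table. The slot one fits guide_mid; I'll confirm this by its length. The bed's open end is towards the robot at (326,270), with the roller at (323,145). The board is at (212,196), stand pins at about (405,207) and (443,198), timer (407,145), scraper (430,250).

Run:
```python
from h import *
f=grab_frame('top'); g=grab_frame('side'); im=f['img']
hsv=cv2.cvtColor(im,cv2.COLOR_RGB2HSV)
def comps(m,z,name,amin=60):
    cs,_=cv2.findContours(m,cv2.RETR_EXTERNAL,cv2.CHAIN_APPROX_NONE)
    for c in cs:
        if cv2.contourArea(c)<amin: continue
        P=np.array([onz(f,u,v,z)[:2] for u,v in c[:,0]],np.float32)
        r=cv2.minAreaRect(P); print(name,'px',c[:,0].mean(0).round(),'rect',np.round(r[0],1),np.round(r[1],1),round(r[2],1)); 
        print('   ',np.round(cv2.boxPoints(r)).tolist())
comps(cv2.inRange(hsv,(100,120,60),(130,255,255)),78,'blue')
comps(cv2.inRange(hsv,(50,120,50),(75,255,255)),15,'green',1000)
for n,u,v,z in [('bed near L',303,270,22),('bed near R',348,270,22),('lipend L',303,235,41),('lipend R',348,235,41)]: print(n,onz(f,u,v,z).round(1))
# stand pins: dark blobs
m=((hsv[:,:,2]<70)).astype(np.uint8)*255; m2=np.zeros_like(m); m2[180:225,385:465]=m[180:225,385:465]
comps(m2,30,'pin',5)
c=np.vstack([cv2.resize(im[85:285,285:485],(600,600),interpolation=cv2.INTER_CUBIC)])
d=cv2.resize(g['img'][120:245,240:440],(800,500),interpolation=cv2.INTER_CUBIC)
cv2.imwrite('pics/c1.png',c[:,:,::-1]);cv2.imwrite('pics/c2.png',d[:,:,::-1])
```

```text
blue px [228. 321.] rect [276.3 220.3] [210.2  39.3] 57.7
    [[204.0, 142.0], [237.0, 121.0], [349.0, 299.0], [316.0, 320.0]]
blue px [324. 197.] rect [578.3 -14.7] [157.8  21.4] 1.4
    [[499.0, -6.0], [500.0, -27.0], [657.0, -23.0], [657.0, -2.0]]
blue px [335.  98.] rect [835.7 -44.7] [ 16.3 117.4] 66.8
    [[779.0, -29.0], [886.0, -75.0], [893.0, -60.0], [785.0, -14.0]]
green px [210. 196.] rect [593.4 285.4] [222.9 193.4] 7.6
    [[470.0, 367.0], [496.0, 175.0], [717.0, 204.0], [691.0, 396.0]]
bed near L [396.3  40.   22. ]
bed near R [396.  -75.7  22. ]
lipend L [485.   39.4  41. ]
lipend R [484.6 -75.7  41. ]
pin px [405. 207.] rect [ 557.6 -224.9] [21.  20.9] 89.8
    [[547.0, -235.0], [568.0, -235.0], [568.0, -214.0], [547.0, -214.0]]
pin px [442. 198.] rect [ 579.8 -319.5] [21.  23.6] 24.5
    [[565.0, -313.0], [575.0, -335.0], [594.0, -326.0], [585.0, -304.0]]
```

View pics/c1.png

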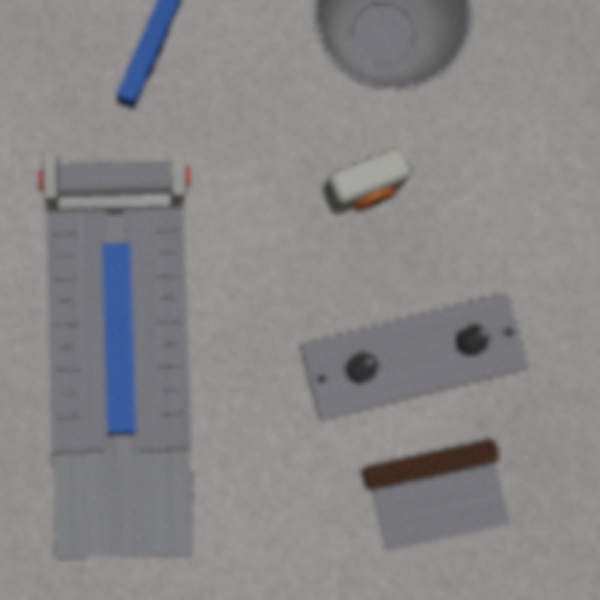

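The crop confirms the slot bar: 158 mm long at the top height z=78, against about 117 mm for the small one and 210 mm for the large one. It is the middle-sized part. Guide centre ≈ (578,-15), lip end at x≈485, open end towards the robot. Moving above the guide.

Call:
{"name": "apply_moves", "arguments": {"rows": [[[34,-24,0,0,0,0],[34,-24,0,0,0,0],[34,-24,0,0,0,0],[34,-24,0,0,0,0],[34,-24,0,0,0,0],[34,-24,0,0,0,0],[34,-24,0,0,0,0],[34,-24,0,0,0,0]]], "claw": 1}}

```text
time_s: 1.2
tcp_pos: [359.3, -269.9, 248.3]
tool_rot: [[0.963, 0.27, 0.0], [0.27, -0.963, -0.0], [0.0, 0.0, -1.0]]
ft_force: [1.0, 0.4, -0.1]
gripper_width: 85.5
finger_force: 0.0
```

Call:
{"name": "apply_moves", "arguments": {"rows": [[[34,-24,0,0,0,0],[34,-24,0,0,0,0],[34,-24,0,0,0,0],[34,-24,0,0,0,0],[34,-24,0,0,0,0],[34,-24,0,0,0,0],[34,-24,0,0,0,0],[0,0,0,0,0,0.12]]]}}

```text
time_s: 2.2
tcp_pos: [543.3, -43.0, 247.7]
tool_rot: [[0.988, 0.154, -0.001], [0.154, -0.988, 0.0], [-0.001, -0.0, -1.0]]
ft_force: [-0.1, -0.6, -0.8]
gripper_width: 85.5
finger_force: 0.0
```

Call:
{"name": "apply_moves", "arguments": {"rows": [[[0,0,0,0,0,0.128],[0,0,10,0,0,0],[0,0,10,0,0,0],[0,0,0,0,0,0],[0,0,0,0,0,0],[0,0,0,0,0,0],[0,0,0,0,0,0],[0,0,0,0,0,0]]]}}

```text
time_s: 3.2
tcp_pos: [542.4, -45.0, 228.4]
tool_rot: [[1.0, 0.026, 0.0], [0.026, -1.0, -0.0], [0.0, 0.0, -1.0]]
ft_force: [-0.3, 0.7, 0.2]
gripper_width: 85.6
finger_force: 0.0
```

Run:
```python
from h import *
s=get_state(); f=grab_frame('wrist'); save('w1',f)
print(s['time_s'],np.round(s['tcp_pos'],1),np.round(s['tool_rot'],3).tolist(),np.round(s['joint_positions'],1),f['fx'],np.round(f['hand_eye'],2).tolist())
hsv=cv2.cvtColor(f['img'],cv2.COLOR_RGB2HSV); m=cv2.inRange(hsv,(100,120,60),(130,255,255))
for c in cv2.findContours(m,0,cv2.CHAIN_APPROX_NONE)[0]:
    if cv2.contourArea(c)<200: continue
    P=np.array([wonz(f,s,u,v,78)[:2] for u,v in c[:,0]],np.float32); r=cv2.minAreaRect(P); print(c[:,0].mean(0).round(),np.round(r[0],1),np.round(r[1],1),round(r[2],1))
```

```text
3.2 [542.4 -45.  228.4] [[1.0, 0.026, 0.0], [0.026, -1.0, -0.0], [0.0, 0.0, -1.0]] [-8.6 17.4 89.6 -0.  73.  79.9] 309.70691628693146 [[-0.0, -0.96, -0.29, 72.49], [1.0, -0.0, 0.0, 0.11], [-0.0, -0.29, 0.96, -124.81], [0.0, 0.0, 0.0, 1.0]]
[171. 377.] [245. 171.] [58.  33.2] 58.7
[288. 144.] [577.7 -14.3] [158.5  24.6] 1.3
```

View pics/w1.png

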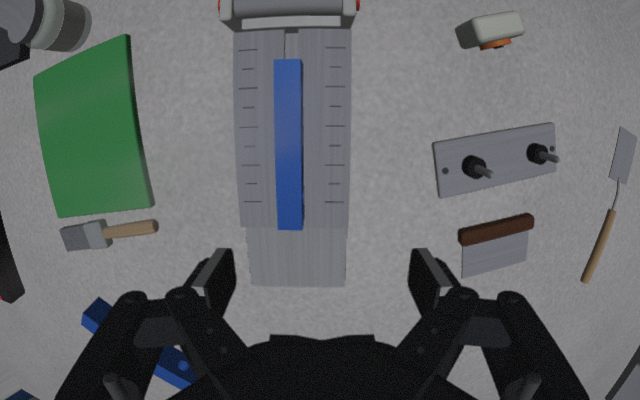

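Wrist view: guide at (288,144) between the tick marks, lips ending near row 228, nothing in the way. Both views agree on (578,-14.4), 1.3°. Go down and grip.

Call:
{"name": "apply_moves", "arguments": {"rows": [[[18,-15,0,0,0,0],[18,-15,0,0,0,0],[0,0,30,0,0,0],[0,0,30,0,0,0],[0,0,30,0,0,0],[0,0,30,0,0,0],[0,0,20,0,0,0],[0,0,16,0,0,0]]]}}

```text
time_s: 4.25
tcp_pos: [577.5, -14.1, 71.4]
tool_rot: [[1.0, 0.026, -0.0], [0.026, -1.0, 0.0], [-0.0, -0.0, -1.0]]
ft_force: [-0.4, 0.2, 0.7]
gripper_width: 85.2
finger_force: 0.0
```

Call:
{"name": "apply_moves", "arguments": {"rows": [[[0,0,0,0,0,0],[0,0,0,0,0,0],[0,0,0,0,0,0],[0,0,0,0,0,0],[0,0,0,0,0,0],[0,0,0,0,0,0],[0,0,0,0,0,0],[0,0,0,0,0,0]]], "claw": 0, "force": 35}}

```text
time_s: 5.25
tcp_pos: [577.9, -14.1, 73.1]
tool_rot: [[1.0, 0.026, 0.001], [0.026, -1.0, -0.0], [0.001, 0.0, -1.0]]
ft_force: [-1.4, 0.4, 6.3]
gripper_width: 23.0
finger_force: 37.9
```

Gripped at 23 mm. Sliding it out.

Call:
{"name": "apply_moves", "arguments": {"rows": [[[-5,0,0,0,0,0],[-10,0,0,0,0,0],[-10,0,0,0,0,0],[-10,0,0,0,0,0],[-10,0,0,0,0,0],[-10,0,0,0,0,0],[-10,0,0,0,0,0],[-5,0,0,0,0,0]]]}}

```text
time_s: 6.25
tcp_pos: [507.8, -16.0, 73.1]
tool_rot: [[1.0, 0.026, 0.003], [0.026, -1.0, -0.0], [0.003, 0.0, -1.0]]
ft_force: [4.0, -0.0, 6.2]
gripper_width: 23.2
finger_force: 37.9
```

Call:
{"name": "apply_moves", "arguments": {"rows": [[[-10,0,0,0,0,0],[-10,0,0,0,0,0],[-10,0,0,0,0,0],[-10,0,0,0,0,0],[-10,0,0,0,0,0],[-10,0,0,0,0,0],[-10,0,0,0,0,0],[0,0,0,0,0,0]]]}}

```text
time_s: 7.25
tcp_pos: [437.4, -17.8, 73.0]
tool_rot: [[1.0, 0.026, 0.002], [0.026, -1.0, -0.0], [0.002, 0.0, -1.0]]
ft_force: [-2.2, -1.3, 14.2]
gripper_width: 23.4
finger_force: 38.8
```

Run:
```python
from h import *
s=get_state(); f=grab_frame('wrist'); t=grab_frame('top'); g=grab_frame('side'); save('w2',f)
print(s['time_s'],np.round(s['tcp_pos'],1),np.round(s['ft_force'],1),s['gripper_width'])
a=cv2.resize(t['img'][130:290,250:410],(400,400),interpolation=2);b=cv2.resize(g['img'][120:280,240:400],(400,400),interpolation=2)
cv2.imwrite('pics/c3.png',np.hstack([a,b])[:,:,::-1])
for n,z in(('near',41),):
  for u,v in((324,235),): print(onz(t,u,v,z))
```

```text
7.25 [437.4 -17.8  73. ] [-2.2 -1.3 14.2] 23.441879402675664
[484.84942178 -14.37161421  41.        ]
```

View pics/c3.png

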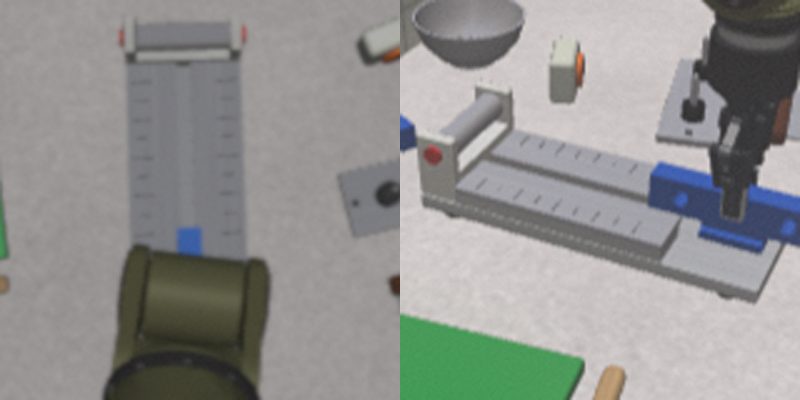

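The side view shows the foot out on the bare floor, clear of the lips. Lift it, carry it to the board and turn it.

Call:
{"name": "apply_moves", "arguments": {"rows": [[[0,0,-5,0,0,0],[0,0,-15,0,0,0],[0,0,-25,0,0,0],[0,0,-30,0,0,0],[0,0,-33,0,0,0],[10,-16,0,0,0,0],[20,-36,0,0,0,0],[20,-36,0,0,0,0]]]}}

```text
time_s: 8.4
tcp_pos: [485.5, 72.5, 181.2]
tool_rot: [[1.0, 0.025, 0.0], [0.025, -1.0, 0.0], [0.0, -0.0, -1.0]]
ft_force: [0.5, 0.1, -0.8]
gripper_width: 23.4
finger_force: 37.0
```

Call:
{"name": "apply_moves", "arguments": {"rows": [[[22,-38,0,0,0,0],[22,-38,0,0,0,0],[22,-38,0,0,0,0],[22,-38,0,0,0,0],[20,-38,0,0,0,0],[12,-23,0,0,0,0],[0,0,0,0,0,-0.1],[0,0,0,0,0,-0.17]]]}}

```text
time_s: 9.4
tcp_pos: [599.4, 287.8, 180.6]
tool_rot: [[0.955, 0.296, -0.001], [0.296, -0.955, -0.0], [-0.001, 0.0, -1.0]]
ft_force: [-0.7, 0.0, -1.6]
gripper_width: 23.2
finger_force: 37.0
```

Call:
{"name": "apply_moves", "arguments": {"rows": [[[0,0,0,0,0,-0.18],[0,0,0,0,0,-0.18],[0,0,0,0,0,-0.18],[0,0,0,0,0,-0.18],[0,0,0,0,0,-0.18],[0,0,0,0,0,-0.18],[0,0,0,0,0,-0.18],[0,0,0,0,0,-0.18]]]}}

```text
time_s: 10.4
tcp_pos: [599.5, 287.4, 180.9]
tool_rot: [[-0.17, 0.985, -0.0], [0.985, 0.17, -0.0], [-0.0, -0.001, -1.0]]
ft_force: [0.1, 1.0, -1.1]
gripper_width: 23.6
finger_force: 37.0
```

Call:
{"name": "apply_moves", "arguments": {"rows": [[[0,0,0,0,0,-0.1],[0,0,0,-0.1,0,0],[0,0,0,-0.16,0,0],[0,0,0,-0.16,0,0],[0,0,0,-0.16,0,0],[0,0,0,-0.16,0,0],[0,0,0,-0.13,0,0],[0,0,0,0,0,0]]]}}

```text
time_s: 11.4
tcp_pos: [602.1, 283.0, 181.0]
tool_rot: [[-0.245, 0.667, 0.704], [0.969, 0.179, 0.168], [-0.014, 0.723, -0.69]]
ft_force: [0.4, 0.5, -1.5]
gripper_width: 23.4
finger_force: 37.0
```

Run:
```python
from h import *
s=get_state(); g=grab_frame('side'); save('s2',g)
print({k:np.round(v,2).tolist() for k,v in s.items()})
```

```text
{'time_s': 11.4, 'joint_positions': [24.83, 20.93, 102.25, -37.04, 13.74, 43.07], 'joint_vel': [-0.13, 0.3, -2.54, 12.19, 2.02, -11.94], 'effort': [0.23, -54.76, -31.03, -4.35, -2.47, 4.04], 'tcp_pos': [602.05, 283.0, 180.98], 'tool_rot': [[-0.24, 0.67, 0.7], [0.97, 0.18, 0.17], [-0.01, 0.72, -0.69]], 'ft_force': [0.39, 0.48, -1.45], 'ft_torque': [-0.13, 0.53, 0.02], 'finger_force': 37.03, 'gripper_width': 23.41}
```

View pics/s2.png

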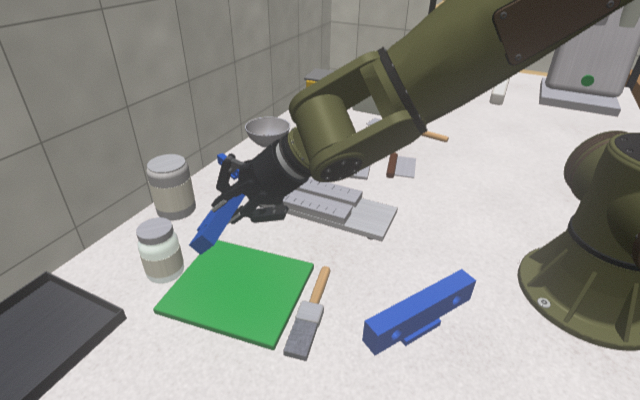

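The view shows the guide held over the board, tilted 46°. Joint 5 is close to its limit, so I'll lay it off at about 30°, which is past its toppling angle, and lower it with the inner finger.

Call:
{"name": "apply_moves", "arguments": {"rows": [[[0,0,0,0.1,0,0],[0,0,0,0.1,0,0],[0,0,0,0.08,0,0],[0,0,0,0,0,0],[0,0,0,0,0,0],[0,0,0,0,0,0],[0,0,0,0,0,0],[0,0,0,0,0,0]]]}}

```text
time_s: 12.45
tcp_pos: [602.6, 283.2, 181.0]
tool_rot: [[-0.245, 0.834, 0.495], [0.969, 0.218, 0.113], [-0.013, 0.508, -0.861]]
ft_force: [-0.3, -0.1, -1.5]
gripper_width: 23.5
finger_force: 37.0
```

```bash
cat > go.py <<'E'
import sys
from h import *
# usage: go.py dx dy dz : world shift -> tool axes
s=get_state(); R=np.array(s['tool_rot']); print(round(s['time_s'],2),np.round(s['tcp_pos'],1),np.round(R,3).tolist(),'j',np.round(s['joint_positions'],1),'F',np.round(s['ft_force'],1),'w',round(s['gripper_width'],1))
if len(sys.argv)>3: print('tool shift',np.round(R.T@np.array([float(a) for a in sys.argv[1:4]]),1))
E
python3 go.py 0 0 -80
```

```text
12.45 [602.6 283.2 181. ] [[-0.245, 0.834, 0.495], [0.969, 0.218, 0.113], [-0.013, 0.508, -0.861]] j [ 23.9  23.4  92.7 -10.   34.3  16.3] F [-0.3 -0.1 -1.5] w 23.5
tool shift [  1.1 -40.6  68.9]
```

Call:
{"name": "apply_moves", "arguments": {"rows": [[[0,-7,12,0,0,0],[0,-8,14,0,0,0],[0,-8,14,0,0,0],[0,-8,14,0,0,0],[0,-8,14,0,0,0],[0,-8,14,0,0,0],[0,-5,8,0,0,0],[0,0,0,0,0,0]]]}}

```text
time_s: 13.45
tcp_pos: [603.7, 282.0, 76.3]
tool_rot: [[-0.245, 0.834, 0.494], [0.969, 0.218, 0.113], [-0.014, 0.507, -0.862]]
ft_force: [-0.5, 0.5, -1.4]
gripper_width: 23.1
finger_force: 37.0
```

```bash
python3 go.py 0 0 -20
```

```text
13.45 [603.7 282.   76.3] [[-0.245, 0.834, 0.494], [0.969, 0.218, 0.113], [-0.014, 0.507, -0.862]] j [ 23.8  32.1  95.9 -14.5  22.6  21.3] F [-0.5  0.5 -1.4] w 23.1
tool shift [  0.3 -10.1  17.2]
```

Call:
{"name": "apply_moves", "arguments": {"rows": [[[0,0,0,-0.08,0,0],[0,0,0,-0.07,0,0],[0,-2.5,3.1,0,0,0],[0,-2.5,3.1,0,0,0],[0,-1.5,1.9,0,0,0],[0,-0.6,0.8,0,0,0],[0,0,0,0,0,0],[0,0,0,0,0,0]]]}}

```text
time_s: 14.45
tcp_pos: [604.1, 282.0, 65.9]
tool_rot: [[-0.245, 0.75, 0.614], [0.97, 0.198, 0.144], [-0.013, 0.631, -0.776]]
ft_force: [-0.0, -0.4, -0.6]
gripper_width: 23.2
finger_force: 37.1
```

```bash
python3 go.py 0 0 -20
```

```text
14.45 [604.1 282.   65.9] [[-0.245, 0.75, 0.614], [0.97, 0.198, 0.144], [-0.013, 0.631, -0.776]] j [ 24.2  32.5 100.8 -40.6  10.7  47.5] F [-0.  -0.4 -0.6] w 23.2
tool shift [  0.3 -12.6  15.5]
```

Call:
{"name": "apply_moves", "arguments": {"rows": [[[0,-0.6,0.8,0,0,0],[0,-0.6,0.8,0,0,0],[0,0,0,0,0,0],[0,0,0,0,0,0],[0,0,0,0,0,0],[0,0,0,0,0,0],[0,0,0,0,0,0],[0,0,0,0,0,0]]]}}

```text
time_s: 15.45
tcp_pos: [604.1, 282.0, 63.7]
tool_rot: [[-0.245, 0.75, 0.614], [0.969, 0.198, 0.144], [-0.013, 0.631, -0.776]]
ft_force: [-0.7, 0.5, -1.1]
gripper_width: 23.4
finger_force: 37.1
```

Call:
{"name": "apply_moves", "arguments": {"rows": [[[0,0,0,0,0,0],[0,0,0,0,0,0],[0,0,0,0,0,0],[0,0,0,0,0,0],[0,0,0,0,0,0],[0,0,0,0,0,0],[0,0,0,0,0,0],[0,0,0,0,0,0]]], "claw": 0.5}}

```text
time_s: 16.45
tcp_pos: [604.1, 282.0, 63.7]
tool_rot: [[-0.245, 0.75, 0.614], [0.969, 0.198, 0.144], [-0.013, 0.631, -0.776]]
ft_force: [-0.4, -0.4, 0.2]
gripper_width: 42.5
finger_force: 0.2
```

```bash
python3 go.py 0 0 -20
python3 - <<'E'
from h import *
g=grab_frame('side'); cv2.imwrite('pics/s3.png',cv2.resize(g['img'][140:340,120:340],(660,600),interpolation=2)[:,:,::-1])
E
```

```text
16.45 [604.1 282.   63.7] [[-0.245, 0.75, 0.614], [0.969, 0.198, 0.144], [-0.013, 0.631, -0.776]] j [ 24.2  32.7 100.8 -41.4  10.5  48.3] F [-0.4 -0.4  0.2] w 42.5
tool shift [  0.3 -12.6  15.5]
```

View pics/s3.png

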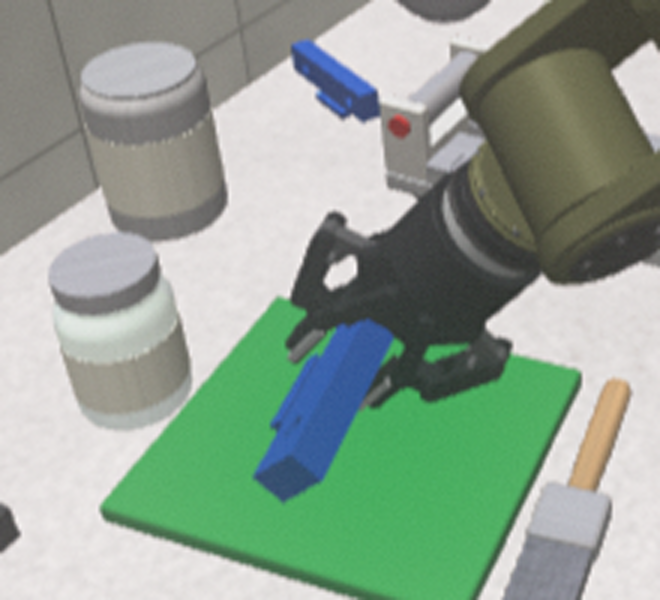

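The guide leans with its fence on the lower finger, foot out on the board. Draw the gripper inward so it comes down, then back off.

Call:
{"name": "apply_moves", "arguments": {"rows": [[[0,-3,-3,0,0,0],[0,-4,-4,0,0,0],[0,-4,-4,0,0,0],[0,-4,-5,0,0,0],[0,-4,-5,0,0,0],[0,-4,-6,0,0,0],[0,-4,-6,0,0,0],[0,-4,-6,0,0,0]]]}}

```text
time_s: 17.5
tcp_pos: [556.5, 270.1, 74.6]
tool_rot: [[-0.245, 0.75, 0.614], [0.969, 0.198, 0.144], [-0.013, 0.631, -0.776]]
ft_force: [-0.4, -0.1, 0.3]
gripper_width: 42.7
finger_force: 0.0
```

Call:
{"name": "apply_moves", "arguments": {"rows": [[[0,0,-15,0,0,0],[0,0,-25,0,0,0],[0,0,-25,0,0,0],[0,0,-25,0,0,0],[0,0,0,0.17,0,0],[0,0,0,0.17,0,0],[0,0,0,0.17,0,0],[0,0,0,0.17,0,0]]]}}

```text
time_s: 18.5
tcp_pos: [503.0, 254.9, 144.9]
tool_rot: [[-0.237, 0.971, 0.04], [0.971, 0.237, -0.013], [-0.022, 0.036, -0.999]]
ft_force: [-1.1, -1.3, -0.2]
gripper_width: 42.6
finger_force: 0.0
```

```bash
python3 go.py 0 0 40
cat > flat.py <<'E'
from h import *
s=get_state(); f=grab_frame('wrist'); t=grab_frame('top')
for n,F,fn in(('w',f,lambda u,v,z:wonz(f,s,u,v,z)),('t',t,lambda u,v,z:onz(t,u,v,z))):
    hsv=cv2.cvtColor(F['img'],cv2.COLOR_RGB2HSV); m=cv2.inRange(hsv,(100,120,40),(130,255,255))
    for c in cv2.findContours(m,0,cv2.CHAIN_APPROX_NONE)[0]:
        if cv2.contourArea(c)<150: continue
        P=np.array([fn(u,v,39)[:2] for u,v in c[:,0]],np.float32); r=cv2.minAreaRect(P); print(n,c[:,0].mean(0).round(),np.round(r[0],1),np.round(r[1],1),round(r[2],1),np.round(cv2.boxPoints(r)).tolist())
g=grab_frame('side')['img']; a=cv2.resize(f['img'],(640,400)); b=np.zeros_like(a)
b[:200,:320]=g[140:340,120:440]; b[:200,320:]=t['img'][100:300,150:470]
cv2.imwrite('pics/fl.png',np.vstack([a,b[:200]])[:,:,::-1])
E
python3 flat.py
```

```text
18.5 [503.  254.9 144.9] [[-0.237, 0.971, 0.04], [0.971, 0.237, -0.013], [-0.022, 0.036, -0.999]] j [23.8 24.1 92.3 -1.8 61.8 10.9] F [-1.1 -1.3 -0.2] w 42.6
tool shift [ -0.9   1.4 -40. ]
w [428. 183.] [594.8 279.8] [ 61.7 159.1] 14.5 [[545.0, 349.0], [585.0, 195.0], [644.0, 210.0], [605.0, 365.0]]
w [ 77. 165.] [251.1 206.4] [274.5  70.7] 57.5 [[148.0, 110.0], [207.0, 72.0], [355.0, 303.0], [295.0, 341.0]]
t [222. 189.] [604.6 252.7] [ 55.9 108.4] 14.0 [[564.0, 299.0], [591.0, 193.0], [645.0, 207.0], [619.0, 312.0]]
t [335.  98.] [849.5 -45.9] [ 16.8 120.5] 66.8 [[791.0, -30.0], [902.0, -77.0], [908.0, -62.0], [797.0, -14.0]]
```

View pics/fl.png

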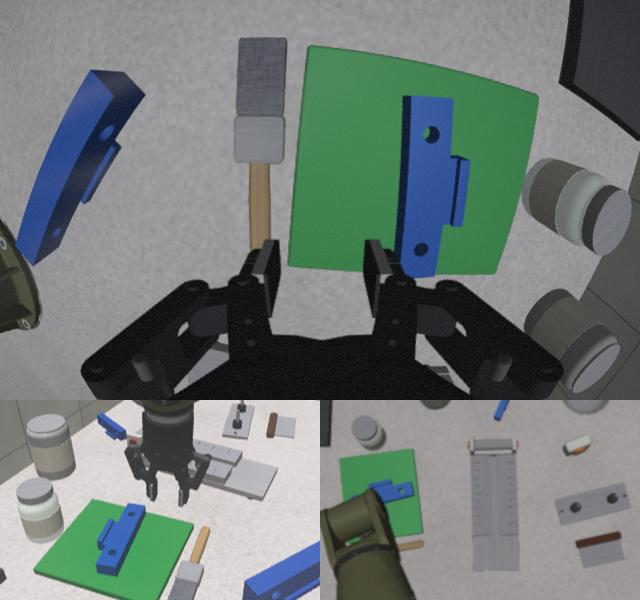

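The guide lies flat and free on the board (wrist: centre ≈(428,183), holes at (431,133) and (421,249)). Centre ≈(597,280), axis 104.5°. Now take it by its long edges.

Call:
{"name": "apply_moves", "arguments": {"rows": [[[0,0,0,0.036,0.022,-0.014],[0.5,20,0,0,0,0],[0.5,32,0,0,0,0],[0.5,32,0,0,0,0],[0.5,13.5,0,0,0,0],[0,0,0,0,0,0],[0,0,0,0,0,0],[0,0,0,0,0,0]]], "claw": 1}}

```text
time_s: 19.65
tcp_pos: [596.6, 281.2, 144.7]
tool_rot: [[-0.251, 0.968, 0.005], [0.968, 0.251, 0.001], [-0.001, 0.005, -1.0]]
ft_force: [-1.1, -0.2, 1.0]
gripper_width: 85.6
finger_force: 0.0
```

```bash
python3 go.py 0 0 -108
python3 - <<'E'
from h import *
s=get_state(); R=np.array(s['tool_rot'])
print(R.T@(np.array([597,280.3,37])-s['tcp_pos']))
E
python3 flat.py|head -1
```

```text
19.65 [596.6 281.2 144.7] [[-0.251, 0.968, 0.005], [0.968, 0.251, 0.001], [-0.001, 0.005, -1.0]] j [22.1 36.2 73.7 -0.1 69.8  7.6] F [-1.1 -0.2  1. ] w 85.6
tool shift [ 1.00e-01 -5.00e-01  1.08e+02]
[ -0.95835809  -0.34837193 107.71912437]
w [319. 193.] [598.4 280.8] [ 55.5 158.4] 14.4 [[552.0, 351.0], [591.0, 197.0], [645.0, 211.0], [606.0, 364.0]]
```

Call:
{"name": "apply_moves", "arguments": {"rows": [[[0,1,20,0,0,0],[0,0,20,0,0,0],[0,0,20,0,0,0],[0,0,20,0,0,0],[0,0,15,0,0,0],[0,0,9,0,0,0],[0,0,3,0,0,0],[0,0,0,0,0,0]]]}}

```text
time_s: 20.8
tcp_pos: [598.7, 281.7, 37.8]
tool_rot: [[-0.251, 0.968, 0.005], [0.968, 0.251, 0.001], [-0.0, 0.005, -1.0]]
ft_force: [0.6, 0.8, 0.5]
gripper_width: 85.8
finger_force: 0.0
```

Call:
{"name": "apply_moves", "arguments": {"rows": [[[0,0,0,0,0,0],[0,0,0,0,0,0],[0,0,0,0,0,0],[0,0,0,0,0,0],[0,0,0,0,0,0],[0,0,0,0,0,0],[0,0,0,0,0,0],[0,0,0,0,0,0]]], "claw": 0, "force": 35}}

```text
time_s: 21.8
tcp_pos: [598.8, 281.8, 38.2]
tool_rot: [[-0.251, 0.968, 0.005], [0.968, 0.251, 0.001], [-0.0, 0.005, -1.0]]
ft_force: [-1.8, -0.9, 6.4]
gripper_width: 55.2
finger_force: 38.2
```

Call:
{"name": "apply_moves", "arguments": {"rows": [[[0,0,-5,0,0,0],[0,0,-20,0,0,0],[0,0,-35,0,0,0],[0,0,-40,0,0,0],[0,0,-40,0,0,0],[0,0,-20,0,0,0],[0,0,0,0,0,0],[0,0,0,0,0,0]]]}}

```text
time_s: 22.8
tcp_pos: [597.4, 281.4, 196.7]
tool_rot: [[-0.251, 0.968, 0.003], [0.968, 0.251, 0.0], [-0.001, 0.003, -1.0]]
ft_force: [-0.8, -0.6, -2.4]
gripper_width: 55.2
finger_force: 37.6
```

```bash
python3 go.py
```

```text
22.8 [597.4 281.4 196.7] [[-0.251, 0.968, 0.003], [0.968, 0.251, 0.0], [-0.001, 0.003, -1.0]] j [22.1 33.7 70.6 -0.1 75.6  7.6] F [-0.8 -0.6 -2.4] w 55.2
```

Gripped by the long edges (55 mm) and lifted. Carrying it to a spot beside the stand for a close look.

Call:
{"name": "apply_moves", "arguments": {"rows": [[[-20,-11,0,0,0,0],[-35,-20,0,0,0,0],[-35,-20,0,0,0,0],[-35,-20,0,0,0,0],[-35,-20,0,0,0,0],[-35,-20,0,0,0,0],[-35,-20,0,0,0,0],[-35,-20,0,0,0,0]]]}}

```text
time_s: 23.8
tcp_pos: [517.1, -14.0, 195.9]
tool_rot: [[-0.251, 0.968, 0.002], [0.968, 0.251, 0.001], [0.0, 0.002, -1.0]]
ft_force: [-0.4, -0.0, -1.2]
gripper_width: 55.1
finger_force: 37.6
```

Call:
{"name": "apply_moves", "arguments": {"rows": [[[-35,-20,0,0,0,0],[-35,-20,0,0,0,0],[-35,-20,0,0,0,0],[-35,-20,0,0,0,0],[-35,-20,0,0,0,0],[-35,-20,0,0,0,0],[-35,-20,0,0,0,0],[-18,-6,0,0,0,0]]]}}

```text
time_s: 24.8
tcp_pos: [441.7, -305.4, 195.4]
tool_rot: [[-0.249, 0.968, 0.003], [0.968, 0.249, 0.002], [0.001, 0.003, -1.0]]
ft_force: [0.1, 0.7, -1.6]
gripper_width: 55.0
finger_force: 37.6
```

Call:
{"name": "apply_moves", "arguments": {"rows": [[[0,0,10,0,0,0],[0,0,15,0,0,0],[0,0,15,0,0,0],[0,0,0,0,0,0],[0,0,0,0,0,0],[0,0,0,0,0,0],[0,0,0,0,0,0],[0,0,0,0,0,0]]]}}

```text
time_s: 25.8
tcp_pos: [442.8, -304.1, 156.6]
tool_rot: [[-0.251, 0.968, 0.004], [0.968, 0.251, 0.0], [-0.001, 0.004, -1.0]]
ft_force: [-0.9, -0.5, -2.4]
gripper_width: 55.0
finger_force: 37.6
```

```bash
python3 go.py
python3 - <<'E'
from h import *
import pickle
s=get_state(); f=grab_frame('wrist'); t=grab_frame('top'); pickle.dump((s,f,t,grab_frame('side')),open('st.pkl','wb')); save('w4',f)
E
```

```text
25.8 [ 442.8 -304.1  156.6] [[-0.251, 0.968, 0.004], [0.968, 0.251, 0.0], [-0.001, 0.004, -1.0]] j [-38.5  20.9  95.2   0.2  63.8 -53.1] F [-0.9 -0.5 -2.4] w 55.0
```

View pics/w4.png

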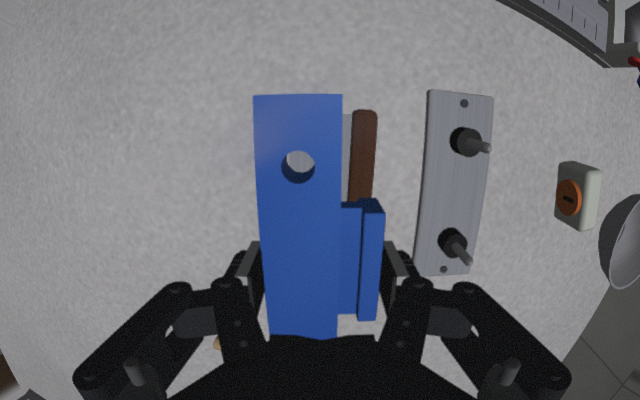

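The wrist view shows the held guide with its far hole at (299,165). The stand lies clear at right: base (428,90)–(493,96)–(470,275)–(415,276), screws (464,103) and (444,269), pin tips ≈(489,148) and (469,263).

```bash
cat > fit.py <<'E'
from h import *
import pickle
s,f,t,g=pickle.load(open('st.pkl','rb')); im=f['img']; hsv=cv2.cvtColor(im,cv2.COLOR_RGB2HSV); V=cv2.cvtColor(im,cv2.COLOR_RGB2GRAY)
def blob(u,v,r,m):
    w=np.zeros_like(m);w[v-r:v+r+1,u-r:u+r+1]=m[v-r:v+r+1,u-r:u+r+1]; ys,xs=np.nonzero(w); return xs.mean(),ys.mean(),len(xs)
dark=(V<75).astype(np.uint8)
S=[wonz(f,s,*blob(u,v,5,dark)[:2],12) for u,v in((464,103),(444,269))]
print('screws',[blob(u,v,5,dark) for u,v in((464,103),(444,269))],np.round(S,1).tolist(),'mid',np.mean(S,0),np.linalg.norm(S[0]-S[1]))
C=[wonz(f,s,u,v,12)[:2] for u,v in((428,90),(493,96),(470,275),(415,276))]; print('plate',np.round(C,1).tolist(),np.mean(C,0),[np.linalg.norm(C[i]-C[i-1]).round(1) for i in range(4)])
T=[wonz(f,s,u,v,66) for u,v in((488,148),(468,262))]; print('tips',np.round(T,1).tolist(),np.mean(T,0),np.linalg.norm(T[0]-T[1]))
D=[]
for x,y in((557.6,-224.9),(579.8,-319.5)): pass
# shoulder outline: very dark blob -> leftmost side = rim at z 30
for u,v in((463,142),(451,241)):
    b=(V<50).astype(np.uint8); w=np.zeros_like(b); w[v-18:v+19,u-16:u+20]=b[v-18:v+19,u-16:u+20]
    c=max(cv2.findContours(w,0,1)[0],key=cv2.contourArea); print('shoulder bbox',cv2.boundingRect(c),wonz(f,s,*c[:,0].mean(0),21).round(1))
# hole in held guide
h=cv2.inRange(hsv,(100,120,0),(130,255,255)); bright=h&(((V>60)*255).astype(np.uint8)); 
roi=255-bright; w=np.zeros_like(roi); w[140:192,270:330]=roi[140:192,270:330]
c=max(cv2.findContours(w,0,1)[0],key=cv2.contourArea); e=cv2.fitEllipse(c); print('hole',e, cv2.contourArea(c))
zt=s['tcp_pos'][2]+0.8; R=np.array(s['tool_rot']); p=wonz(f,s,*e[0],zt); print('hole tool',R.T@(p-s['tcp_pos']), 'dia',[np.linalg.norm(wonz(f,s,e[0][0]+a,e[0][1]+b,zt)-wonz(f,s,e[0][0]-a,e[0][1]-b,zt)).round(1) for a,b in((e[1][0]/2,0),(0,e[1][1]/2))])
F=[R.T@(wonz(f,s,u,v,zt)-s['tcp_pos']) for u,v in((254,96),(342,94),(338,335),(269,335))]; print('fence corners tool',np.round(F,1).tolist())
E
python3 fit.py
```

```text
screws [(np.float64(463.75), np.float64(102.8125), 48), (np.float64(442.97058823529414), np.float64(268.61764705882354), 34)] [[548.2, -191.6, 12.0], [588.5, -356.7, 12.0]] mid [ 568.38238616 -274.13915676   12.        ] 169.94438214531507
plate [[510.8, -192.2], [577.0, -174.1], [625.7, -358.3], [560.5, -371.3]] [ 568.49782758 -273.96701559] [np.float64(185.8), np.float64(68.6), np.float64(190.6), np.float64(66.5)]
tips [[554.7, -225.6, 66.0], [576.7, -321.4, 66.0]] [ 565.67230246 -273.50219713   66.        ] 98.21429526345233
shoulder bbox (450, 127, 31, 30) [ 557.4 -225.5   21. ]
shoulder bbox (438, 228, 29, 30) [ 580.9 -323.1   21. ]
hole ((297.5696105957031, 166.5666961669922), (32.880279541015625, 33.12638854980469), 74.09638214111328) 852.5
hole tool [ 49.25025287 -11.05619665  -0.8819272 ] dia [np.float64(13.5), np.float64(13.8)]
fence corners tool [[78.4, -28.2, -1.0], [78.6, 6.8, -0.8], [-39.5, 7.4, -0.7], [-40.2, -29.2, -0.9]]
```

Call:
{"name": "apply_moves", "arguments": {"rows": [[[0,19,0,0,0,0.016],[0,30,0,0,0,0],[0,30,0,0,0,0],[0,30,0,0,0,0],[0,20,0,0,0,0],[0,10,0,0,0,0],[0,0,25,0,0,0],[0,0,29,0,0,0]]]}}

```text
time_s: 26.95
tcp_pos: [578.0, -271.3, 102.7]
tool_rot: [[-0.235, 0.972, 0.005], [0.972, 0.235, 0.0], [-0.001, 0.005, -1.0]]
ft_force: [0.5, -0.3, -1.4]
gripper_width: 55.3
finger_force: 37.6
```

Call:
{"name": "apply_moves", "arguments": {"rows": [[[0,0,0,0,0,0],[0,0,0,0,0,0],[0,0,0,0,0,0],[0,0,0,0,0,0],[0,0,0,0,0,0],[0,0,0,0,0,0],[0,0,0,0,0,0],[0,0,0,0,0,0]]]}}

```text
time_s: 27.95
tcp_pos: [578.0, -271.0, 102.9]
tool_rot: [[-0.235, 0.972, 0.004], [0.972, 0.235, 0.001], [-0.0, 0.004, -1.0]]
ft_force: [0.1, 0.5, -2.2]
gripper_width: 55.1
finger_force: 37.9
```

```bash
python3 go.py
python3 - <<'E'
from h import *
s=get_state(); f=grab_frame('wrist'); g=grab_frame('side'); R=np.array(s['tool_rot']); c=s['tcp_pos']
print('need tool', R.T@(np.array([577.8,-270.7,c[2]])-c))
a=cv2.resize(f['img'][100:260,220:400],(675,600),interpolation=2)
for p in([555.9+.0,-225.4],[579.6,-322.6]): print('pin tip px pred',wproj(f,s,[*p,66]))
V=cv2.cvtColor(f['img'],cv2.COLOR_RGB2GRAY)
cv2.imwrite('pics/w5.png',a[:,:,::-1]); save('w5full',f); save('s5',g)
E
```

```text
27.95 [ 578.  -271.   102.9] [[-0.235, 0.972, 0.004], [0.972, 0.235, 0.001], [-0.0, 0.004, -1.0]] j [-28.5  36.4  79.5   0.2  64.  -42.1] F [ 0.1  0.5 -2.2] w 55.1
need tool [ 0.35876888 -0.15319355 -0.00071674]
pin tip px pred (np.float64(303.238612942912), np.float64(152.0359047014403))
pin tip px pred (np.float64(306.90187043140475), np.float64(308.722651037842))
```

View pics/w5.png

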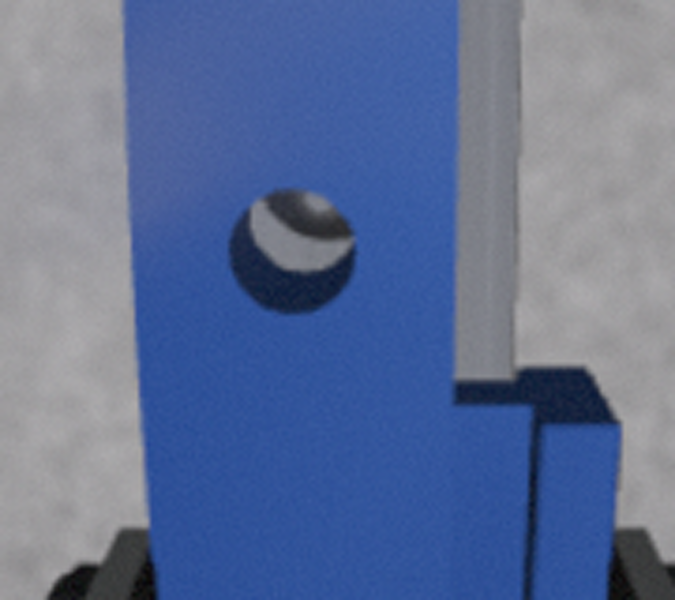

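The crop shows the upper hole at (292,250) with the pin tip seen through it at about (318,211). Check how far the tip is from the hole axis.

Run:
```python
from h import *
s=get_state(); f=grab_frame('wrist'); R=np.array(s['tool_rot']); c=np.array(s['tcp_pos'])
im=f['img'];V=cv2.cvtColor(im,cv2.COLOR_RGB2GRAY)
hsv=cv2.cvtColor(im,cv2.COLOR_RGB2HSV);h=cv2.inRange(hsv,(100,120,0),(130,255,255))&(((V>55)*255).astype(np.uint8)); w=np.zeros_like(h); w[145:190,275:322]=255-h[145:190,275:322]
e=cv2.fitEllipse(max(cv2.findContours(w,0,1)[0],key=cv2.contourArea)); print('hole px',e)
H=R.T@(wonz(f,s,*e[0],c[2]+.8)-c)
for v in (154,156,158): print('tip',R.T@(wonz(f,s,304.8,v,66)-c)[:3],'hole',H)
print(V[146:184:2,288:318:2])
# top and side check of the pin tip? other: side view of guide hole
```

```text
hole px ((297.60845947265625, 166.66412353515625), (32.117042541503906, 32.30074691772461), 20.39539337158203)
tip [ 48.48995029 -10.1245007   36.90228544] hole [ 49.1848958  -11.0434078   -0.85950232]
tip [ 47.417807   -10.13647659  36.90253958] hole [ 49.1848958  -11.0434078   -0.85950232]
tip [ 46.34339335 -10.14872486  36.90279324] hole [ 49.1848958  -11.0434078   -0.85950232]
[[ 94  89  91  89  91  90  90  90  89  92  90  89  88  92  89]
 [ 91  91  92  85  87  89  88  88  93  90  86  87  91  91  91]
 [ 89  87  87  79  74  79  87  93  89  88  90  92  89  87  91]
 [ 95  82  57  54  59  64  83 121 116 104  90  89  91  88  88]
 [124 114  56  56  50  57  76 115 129 126 102  85  89  88  88]
 [132 125  84  51  51  52  63  77 100  99  85  85  89  88  90]
 [131 129 126  83  51  48  49  57  62  67  63  55  72  87  86]
 [131 129 133 131  92  47  49  47  49  43  45  46  52  86  88]
 [126 130 133 131 128 118  76  59  49  43  44  51  48  76  87]
 [110 130 132 131 129 129 128 121 110 100 103 109 109  92  87]
 [ 45 112 132 134 130 133 129 126 130 130 126 131 104  59  87]
 [ 34  51 112 132 131 131 128 124 127 129 131  99  48  59  88]
 [ 36  34  51 109 130 129 130 129 128 118  93  36  41  59  87]
 [ 37  30  35  37  50  62  84  73  62  37  40  29  33  70  87]
 [ 36  31  38  37  39  35  33  32  35  29  32  28  41  82  86]
 [ 36  37  32  30  35  32  33  34  32  39  39  34  69  85  83]
 [ 26  33  32  32  32  28  33  37  32  33  39  60  85  82  85]
 [ 49  31  27  37  27  33  33  34  29  37  67  84  85  88  87]
 [ 80  63  53  41  38  37  43  39  55  74  82  84  83  87  86]]
```

The tip is within about 1 mm of the hole axis, against 2.5 mm clearance. Lowering with a +0.5 mm correction in y.

Call:
{"name": "apply_moves", "arguments": {"rows": [[[0,0.5,5,0,0,0],[0,0,5,0,0,0],[0,0,5,0,0,0],[0,0,4,0,0,0],[0,0,4,0,0,0],[0,0,4,0,0,0],[0,0,0,0,0,0],[0,0,0,0,0,0]]]}}

```text
time_s: 29.1
tcp_pos: [578.7, -271.0, 76.2]
tool_rot: [[-0.235, 0.972, 0.004], [0.972, 0.235, 0.0], [-0.001, 0.004, -1.0]]
ft_force: [0.9, -0.2, -1.2]
gripper_width: 55.1
finger_force: 37.9
```

Call:
{"name": "apply_moves", "arguments": {"rows": [[[0,0,3,0,0,0],[0,0,3,0,0,0],[0,0,3,0,0,0],[0,0,3,0,0,0],[0,0,3,0,0,0],[0,0,2,0,0,0],[0,0,0,0,0,0],[0,0,0,0,0,0]]]}}

```text
time_s: 30.1
tcp_pos: [578.8, -270.9, 59.1]
tool_rot: [[-0.235, 0.972, 0.004], [0.972, 0.235, 0.001], [-0.0, 0.004, -1.0]]
ft_force: [-0.3, 0.2, -1.7]
gripper_width: 54.9
finger_force: 37.9
```

Call:
{"name": "apply_moves", "arguments": {"rows": [[[0,0,1.5,0,0,0],[0,0,1.5,0,0,0],[0,0,1,0,0,0],[0,0,1,0,0,0],[0,0,0.5,0,0,0],[0,0,0,0,0,0],[0,0,0,0,0,0],[0,0,0,0,0,0]]]}}

```text
time_s: 31.1
tcp_pos: [578.7, -270.9, 53.5]
tool_rot: [[-0.235, 0.972, 0.004], [0.972, 0.235, 0.001], [-0.0, 0.004, -1.0]]
ft_force: [-0.5, 0.1, -2.0]
gripper_width: 55.3
finger_force: 37.9
```

Call:
{"name": "apply_moves", "arguments": {"rows": [[[0,0,0.5,0,0,0],[0,0,0.5,0,0,0],[0,0,0.3,0,0,0],[0,0,0,0,0,0],[0,0,0,0,0,0],[0,0,0,0,0,0],[0,0,0,0,0,0],[0,0,0,0,0,0]]]}}

```text
time_s: 32.1
tcp_pos: [578.8, -270.9, 53.2]
tool_rot: [[-0.235, 0.972, 0.004], [0.972, 0.235, 0.0], [-0.001, 0.004, -1.0]]
ft_force: [-5.1, 1.0, 9.9]
gripper_width: 55.3
finger_force: 39.2
```

Contact at z=53, the expected home height. Release and back off.

Call:
{"name": "apply_moves", "arguments": {"rows": [[[0,0,0,0,0,0],[0,0,0,0,0,0],[0,0,0,0,0,0],[0,0,0,0,0,0],[0,0,0,0,0,0],[0,0,0,0,0,0],[0,0,0,0,0,0],[0,0,0,0,0,0]]], "claw": 1}}

```text
time_s: 33.1
tcp_pos: [578.7, -270.9, 52.2]
tool_rot: [[-0.235, 0.972, 0.004], [0.972, 0.235, 0.001], [-0.0, 0.004, -1.0]]
ft_force: [1.1, 0.1, 0.0]
gripper_width: 84.8
finger_force: 0.0
```

Call:
{"name": "apply_moves", "arguments": {"rows": [[[0,0,-10,0,0,0],[0,0,-20,0,0,0],[0,0,-30,0,0,0],[0,0,-30,0,0,0],[0,0,-30,0,0,0],[0,0,-20,0,0,0],[0,-30,0,0,0,0],[0,-40,0,0,0,0]]]}}

```text
time_s: 34.1
tcp_pos: [509.7, -287.4, 193.6]
tool_rot: [[-0.236, 0.972, 0.006], [0.972, 0.236, -0.0], [-0.002, 0.006, -1.0]]
ft_force: [-0.6, -1.0, -1.1]
gripper_width: 85.4
finger_force: 0.0
```

Call:
{"name": "apply_moves", "arguments": {"rows": [[[0,-40,0,0,0,0],[0,-40,0,0,0,0],[0,0,0,0,0,0],[0,0,0,0,0,0],[0,0,0,0,0,0],[0,0,0,0,0,0],[0,0,0,0,0,0],[0,0,0,0,0,0]]]}}

```text
time_s: 35.1
tcp_pos: [432.5, -306.2, 191.5]
tool_rot: [[-0.235, 0.972, 0.004], [0.972, 0.235, 0.001], [-0.0, 0.004, -1.0]]
ft_force: [-0.7, -0.2, -0.1]
gripper_width: 85.5
finger_force: 0.0
```

```bash
python3 go.py
python3 - <<'E'
from h import *
f=grab_frame('wrist')['img']; g=grab_frame('side')['img']; t=grab_frame('top')['img']
a=cv2.resize(f[40:340,330:630],(400,400)); b=cv2.resize(g[90:210,320:440],(400,400),interpolation=2); c=cv2.resize(t[100:300,150:550],(800,200*2))[:200*2]
c=cv2.resize(t[100:300,150:550],(400,200))
cv2.imwrite('pics/end.png',np.vstack([np.hstack([a,b]),np.hstack([c,c*0])])[:,:,::-1])
E
```

```text
35.1 [ 432.5 -306.2  191.5] [[-0.235, 0.972, 0.004], [0.972, 0.235, 0.001], [-0.0, 0.004, -1.0]] j [-39.3  17.7  94.4   0.2  67.8 -53. ] F [-0.7 -0.2 -0.1] w 85.5
```

View pics/end.png

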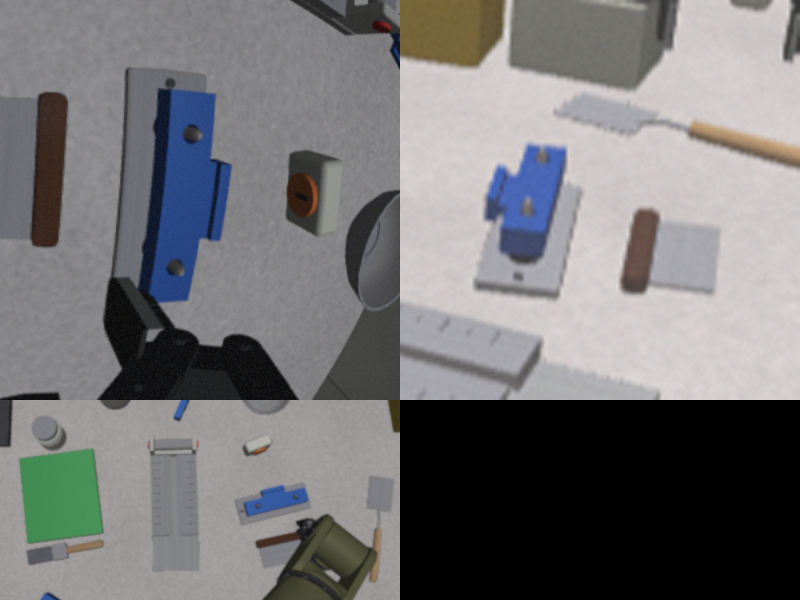

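Both pins stick up through the holes (wrist crop (193,132) and (177,268)). The guide sits level on the shoulders, and the timer, scraper, jar and brush have not moved. Handing in.

```bash
python3 -c "
from plant import *
print(sign_off())"
```

```text
the job is handed in; nothing more can be done
None
```

The blue guide was slid out of its slot, laid flat on the board and let go, then hung by both holes on the stand's pins down on the shoulders and released; I handed the job in at about 35 s, with no result returned.

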